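Call the packer and point out cake and tin

ROBOT

A 6-joint arm with a two-finger parallel gripper is mounted at the origin on the work surface. World frame = base frame: x ahead of the robot, y to its left, z up, the work surface at z = 0. Lengths are in m, angles in rad, forces in N, time in s.
With the tool pointing down it reaches from about 0.25 to 0.775 m from the base axis. Payload 4 kg.
Tool frame: the origin (TCP) lies between the finger pads, 19 mm behind the fingertips; this is the grasp point; z points along the fingers, y is the line along which they close (so a half turn about z gives the same grasp; the last joint's range is limited). The gripper opens to 94 mm and grips with 3 to 60 N. Pads are 16 mm wide; open, the fingers measure 119 mm over their backs; the gripper's body (75 mm by 177 mm) begins 78 mm behind the grasp point.
Start: joints at [-1.404, 0.087, 1.371, -0, 1.684, -0.103], TCP at [0.147, -0.53, 0.224] pointing down, gripper open.
Joint ranges: [-3.1, 3.1], [-0.76, 2.03], [0.27, 2.55], [-1.08, 4.22], [0.17, 2.65], [-2.57, 2.57]. Speed limits (rad/s): [2.79, 2.79, 3.14, 3.14, 3.14, 3.14].

INTERFACE

Orientations are given as [roll, pitch, yaw] about the fixed x, y, z axes, in that order (R = Rz(yaw) Ry(pitch) Rx(roll)).
In Python, from bench import robot, imaging gives the robot as it stands. The module is installed in compiled form; this text tells all that it offers.
- The arm moves only by the tool drive_tool, never from a script. Its argument "series" is a list of rows, each a list of 3 entries, a list of its own where there are three numbers: the finger opening in m, from 0 to 0.094, then the shift along the tool's x, y, z in m, then the turn, a rotation vector about the tool's x, y, z in rad. A call has 1 to 5 rows; each row is the pose to reach, as a shift and turn from the pose commanded when the call began, along the tool's axes at that moment; what a row does not reach only later rows make up. A row lasts 1/8 s, in which the tool goes at most 62.5 mm and 10.7 degrees, less where a joint would pass 70% of its speed; a pose out of reach is approached as far as the arm can. A call with a gripper value outside its range is refused whole. The fingers move at their own pace and stop on an object; the grip force is fixed at half the most. Time passes only in rows, so rows that repeat a pose let the fingers close. It gives the time, the measured TCP pose, the force, the opening and the grip force at its end, in the units of the state.
- robot.get_obs(): the state, without advancing time (a new reading comes with each control period).
- imaging.snapshot(name): name is "scene" or "top" or "wrist"; returns the picture (384x512x3 uint8, red, green, blue); there is no depth.
- imaging.get_calibration(name): a dict with "intrinsics" (3x3 intrinsics, pixels), "position" and "rotation" of the camera in the world. Camera axes: x right, y up, looking along -z (the intrinsics and any distortion apply to the point x, -y, -z); pixel columns grow to the right and rows downward; lengths in m; the calibration is good to about 2 mm. The wrist camera is an equidistant fisheye: a pixel r from the principal point sees the ray r / f radians off the axis. A picture is of the moment at which its call begins: read the wrist's pose just before it. get_calibration takes no time and is no camera call; for the wrist camera it gives the pose at the moment of the call.
- robot.close_job(): hands the job in; it is judged then, once.
The state is a dict: "time": time; "joint_positions": joint angles; "qvel": joint speeds; "joint_torque": joint torques, N m; "tool_pos": TCP position; "ee_rot": TCP orientation; "wrist_force": force on the tool from outside, world axes, zero at the start; "wrist_torque": the same for the moment, N m; "width": finger opening in m; "finger_force": force on a finger pad.
Only numpy, scipy, OpenCV 4.12 (cv2) and the standard library are available. Lean on these libraries where they do the work, as an engineer would, in place of code of your own. Each camera call takes 0.05 s, during which the arm holds its last target. There are 200 camera calls.

TASK

Ring the counter bell by pressing its button down with the fingertips and letting it up again. Then point straight down at the green pistachio cake with the fingertips 2 or 3 cm above its raspberry and keep still there for two seconds, and after that point in the same way at the round red tin the cake is to be packed in; finish there, still pointing at the tin. Do not touch or move any cake, stand or tin, and do not lower the hand over the other cakes or the other tin.

Things in the scene. Friction and masses are not known exactly. Their poses are not given: they have to be found in the camera images.
- bell_top (a point): centre of the top face of the bell's steel push button, about 62 mm above the counter when up. The button is a flat steel disc of 24 mm diameter in the middle of a brass dome (82 mm diameter, its top 47 mm above the counter) on a dark wooden base disc of 90 mm; the bell is fixed to the counter
- bell_button (a joint): how far the bell's button is pressed, m: 0 up, 0.006 fully down (moves straight down). It springs back by itself; it starts to move at about 1 N and is fully down at about 5 N
- cake_pistachio: small light-green domed cake with one red raspberry on top and red beads round its foot: 70 mm diameter (80 mm over the beads), 60 mm high with the raspberry; origin at the centre of its underside, z up. It stands loose on the low white cake stand
- top_pistachio (a point): topmost point of the raspberry of the green cake, 60 mm above the cake's underside
- cake_chocolate: dark brown cake with a red raspberry, same shape and size, loose on the blue cake stand; origin at the centre of its underside. Not to be pointed at or touched
- cake_rose: pink cake with a green ball on top, same shape and size, loose on the tall white cake stand; origin at the centre of its underside. Not to be pointed at or touched
- tin_round: round red gift tin with a thin gold band and gold ring on its lid, 88 mm diameter, 50 mm high, loose on the counter; origin at the centre of its underside, z up
- tin_round_top (a point): centre of the top face of the round red tin's lid, 50 mm above the counter
- tin_square: square blue gift tin with a gold cross on its lid, 80 x 80 mm, 50 mm high, loose on the counter; origin at the centre of its underside. Not to be pointed at or touched
- stand_low: low white footed cake stand, plate 130 mm diameter, top of plate 45 mm above the counter, loose; origin at the centre of its foot. It carries the green cake
- stand_mid: blue footed cake stand, plate 130 mm diameter, top of plate 60 mm above the counter, loose; origin at the centre of its foot. It carries the brown cake
- stand_tall: tall white footed cake stand, plate 130 mm diameter, top of plate 75 mm above the counter, loose; origin at the centre of its foot. It carries the pink cake
There are look-alikes about, which are no part of the job. Leave any purple look-alike of the stand_tall alone.

How it is judged:
On the way, in this order (a step that is already met when the one before it is completed fails the run):
1. the bell's button is pressed by the fingers (value of joint bell_button above 0.004 m and contact force between the fingers and anything else above 0.5 N), for 0.02 s.
2. the bell's button is up again (value of joint bell_button below 0.0015 m), for 0.1 s.
3. the tool points down just above the green cake's raspberry and dwells there at least 1.5 s (horizontal distance between the grasp point and top_pistachio below 0.025 m and z of the grasp point in the frame of cake_pistachio between 0.08 and 0.13 m and (angle between the grasp point's own z axis and vertical below 0.6 rad or angle between the grasp point's own z axis and vertical above 2.54 rad)), for 1.5 s.
4. the tool points down just above the round red tin and dwells there at least 1.5 s (horizontal distance between the grasp point and tin_round_top below 0.028 m and z of the grasp point in the frame of tin_round between 0.07 and 0.12 m and (angle between the grasp point's own z axis and vertical below 0.6 rad or angle between the grasp point's own z axis and vertical above 2.54 rad)), for 1.5 s.
At the end, for the whole second after the job is handed in: The tool still points down (within 34 degrees) at the round red tin: TCP within 28 mm sideways of the lid's centre and 20 to 70 mm above it (for the cake it was 25 mm, same heights); the bell's button is up (under 1.5 mm); all cakes, stands and tins rest within 8 mm of where they stood (all of step 4 and value of joint bell_button below 0.0015 m and distance of each of cake_pistachio, cake_chocolate, cake_rose, tin_round, tin_square, stand_low, stand_mid, stand_tall from where it was at the start of the episode below 0.008 m and linear speed of each of cake_pistachio, cake_chocolate, cake_rose, tin_round, tin_square, stand_low, stand_mid, stand_tall below 0.02 m/s); the robot touches nothing.
It fails at once if the robot touches a cake, a stand or a tin (contact force between any of the arm, the fingers and cake_pistachio above 0.3 N or contact force between any of the arm, the fingers and cake_chocolate above 0.3 N or contact force between any of the arm, the fingers and cake_rose above 0.3 N or contact force between any of the arm, the fingers and tin_round above 0.3 N or contact force between any of the arm, the fingers and tin_square above 0.3 N or contact force between any of the arm, the fingers and stand_low above 0.3 N or contact force between any of the arm, the fingers and stand_mid above 0.3 N or contact force between any of the arm, the fingers and stand_tall above 0.3 N).
It fails at once if a cake, stand or tin is moved or lifted by more than 8 mm (distance of any of cake_pistachio, cake_chocolate, cake_rose, tin_round, tin_square, stand_low, stand_mid, stand_tall from where it was at the start of the episode above 0.008 m).
It fails at once if the hand is lowered over another cake or the square tin (TCP within 30 mm sideways of its centre and less than 60 mm above its top) ((horizontal distance between the grasp point and cake_chocolate below 0.03 m and z of the grasp point in the frame of cake_chocolate below 0.12 m) or (horizontal distance between the grasp point and cake_rose below 0.03 m and z of the grasp point in the frame of cake_rose below 0.12 m) or (horizontal distance between the grasp point and tin_square below 0.03 m and z of the grasp point in the frame of tin_square below 0.11 m)).
It also fails if it takes over 61 s, if anything falls off the work surface, if the arm or the gripper's body presses on something with over 40 N, if the wrist force passes 120 N, or if a joint passes its speed limit or range.

## Working session

There is one attempt and no reset: what is moved stays moved. The work goes in short steps, Python scripts to look and compute and a tool call to move; the robot and the scene stay as the last step left them, time stands still between calls to the robot, and variables do not carry over. Pictures are saved under pics/ and viewed, at most 10 in all, crops included, and the job is handed in when it is done.

Besides the shell and the picture viewer there is one more tool, called after "Call:" as name(argument=value, ...), one argument or row to a line, values as JSON. drive_tool: Moves the arm, as the interface text tells. Its arguments: {"type":"object","properties":{"series":{"type":"array"}},"required":["series"]}

```bash
mkdir -p pics
python3 - <<'E'
from bench import robot, imaging
import cv2, numpy as np
np.set_printoptions(precision=4,suppress=True)
for n in ("scene","top"):
    im=imaging.snapshot(n); cv2.imwrite(f"pics/{n}0.png",im[:,:,::-1])
    print(n,imaging.get_calibration(n))
o=robot.get_obs(); print(o['time'],o['tool_pos'],o['ee_rot'],o['width'],o['wrist_force'])
E
```

```text
scene {'intrinsics': array([[375.1253,   0.    , 258.8166],
       [  0.    , 375.1253, 188.3702],
       [  0.    ,   0.    ,   1.    ]]), 'position': array([ 1.0608, -0.326 ,  0.6307]), 'rotation': array([0.8717, 0.0072, 0.8922])}
top {'intrinsics': array([[495.046 ,   0.    , 255.1033],
       [  0.    , 495.046 , 181.1782],
       [  0.    ,   0.    ,   1.    ]]), 'position': array([0.3254, 0.0881, 1.4224]), 'rotation': array([ 0.1773, -0.0181, -1.5438])}
0.1 [ 0.1465 -0.5297  0.2233] [-3.1397 -0.0002  0.2698] 0.09409683273370623 [ 0.3051 -0.1354 -0.8   ]
```

View pics/top0.png

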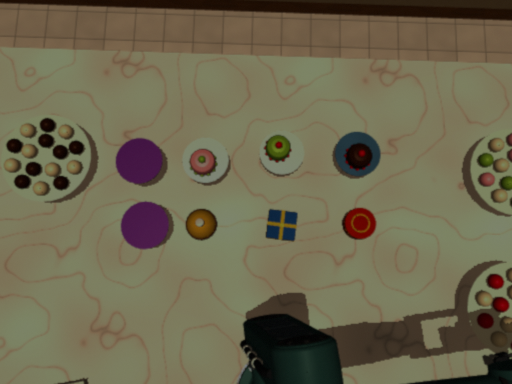

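View pics/scene0.png

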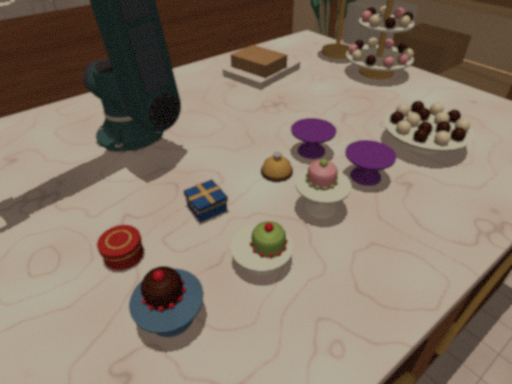

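The top view shows the bell at about (201,223), the green cake's raspberry at (278,146), the red tin at (359,223), the blue tin at (282,225), the brown cake at (358,155) and the pink cake at (203,160). In the scene view the bell is at (277,160), the raspberry at (268,227) and the red tin lid at (120,238). Next I'll compute the positions and look at crops.

```bash
cat > h.py <<'E'
from bench import robot, imaging
import cv2, numpy as np
from scipy.spatial.transform import Rotation as Rn
np.set_printoptions(precision=4,suppress=True)
def onplane(n,uv,z):
    c=imaging.get_calibration(n);K=c['intrinsics'];R=Rn.from_euler('xyz',c['rotation']).as_matrix()
    d=R@np.array([(uv[0]-K[0,2])/K[0,0],-(uv[1]-K[1,2])/K[1,1],-1]);p=c['position']
    return p+d*(z-p[2])/d[2]
def tool(): # pose now
    o=robot.get_obs(); return np.array(o['tool_pos']),Rn.from_euler('xyz',o['ee_rot'])
E
python3 - <<'E'
from h import *
for nm,t,s,z in (("bell",(201,222),(277,155),.062),("rasp",(278,146),(268,227),.103),("tinr",(359.5,223.5),(120.5,237.5),.05),("tinsq",(282,225),(206,193),.05),("choc",(358,153),(158,275),.118),("rose",(203,159.5),(322,163),.133)):
    print(nm,onplane("top",t,z),onplane("scene",s,z))
a=cv2.imread("pics/top0.png");b=cv2.imread("pics/scene0.png")
cr=[a[190:250,170:250],a[120:180,240:320],a[190:250,320:400],b[130:190,237:317],b[200:260,230:310],b[210:270,80:160]]
cr=[cv2.resize(c,(264,198),interpolation=cv2.INTER_CUBIC) for c in cr]
cv2.imwrite("pics/crops.png",np.vstack([np.hstack(cr[:3]),np.hstack(cr[3:])]))
E
```

```text
bell [0.4514 0.2155 0.062 ] [0.4557 0.2181 0.062 ]
rasp [0.6623 0.0104 0.103 ] [0.6721 0.0055 0.103 ]
tinr [ 0.4609 -0.224   0.05  ] [ 0.4613 -0.2192  0.05  ]
tinsq [ 0.4506 -0.0081  0.05  ] [ 0.4542 -0.0034  0.05  ]
choc [ 0.6458 -0.2064  0.118 ] [ 0.6519 -0.2174  0.118 ]
rose [0.6114 0.2113 0.133 ] [0.6187 0.2075 0.133 ]
```

View pics/crops.png

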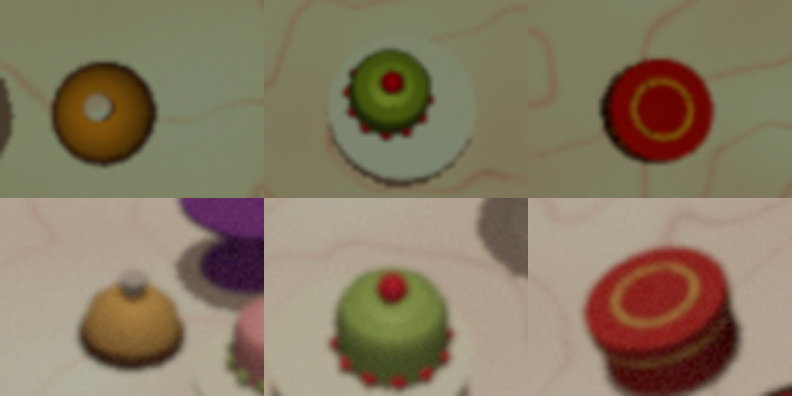

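The crops give the bell button in the top view at about (199.4,222.1), the raspberry at (278.8,144.8) and the tin ring centre at (360.3,223.0). That puts the bell near (0.453, 0.219). I'll move there with the fingers closing.

Call:
drive_tool(
  series=[
    [0, [0.025, -0.032, 0], [0, 0, 0]],
    [0, [0.05, -0.064, 0], [0, 0, 0]],
    [0, [0.075, -0.096, 0], [0, 0, 0]],
    [0, [0.1, -0.128, 0], [0, 0, 0]],
    [0, [0.125, -0.16, 0], [0, 0, 0]],
  ],
)

```text
time: 0.72
tool_pos: [0.2246, -0.3411, 0.2238]
ee_rot: [-3.141, -0.0, 0.27]
wrist_force: [0.2, 0.8, 0.6]
width: 0.0476
finger_force: 0.0
```

Call:
drive_tool(
  series=[
    [0, [0.025, -0.032, 0], [0, 0, 0]],
    [0, [0.05, -0.064, 0], [0, 0, 0]],
    [0, [0.075, -0.096, 0], [0, 0, 0]],
    [0, [0.1, -0.128, 0], [0, 0, 0]],
    [0, [0.125, -0.16, 0], [0, 0, 0]],
  ],
)

```text
time: 1.35
tool_pos: [0.3023, -0.1537, 0.2239]
ee_rot: [-3.141, 0.0, 0.269]
wrist_force: [0.5, -0.5, 0.3]
width: 0.0003
finger_force: 0.0
```

Call:
drive_tool(
  series=[
    [0, [0.025, -0.032, 0], [0, 0, 0]],
    [0, [0.05, -0.064, 0], [0, 0, 0]],
    [0, [0.075, -0.096, 0], [0, 0, 0]],
    [0, [0.1, -0.128, 0], [0, 0, 0]],
    [0, [0.125, -0.16, 0], [0, 0, 0]],
  ],
)

```text
time: 1.98
tool_pos: [0.3801, 0.0339, 0.2239]
ee_rot: [3.141, 0.0, 0.27]
wrist_force: [0.2, 1.5, -1.3]
width: 0.0001
finger_force: 0.0
```

Call:
drive_tool(
  series=[
    [0, [0.025, -0.032, 0], [0, 0, 0]],
    [0, [0.05, -0.064, 0], [0, 0, 0]],
    [0, [0.075, -0.096, 0], [0, 0, 0]],
    [0, [0.1, -0.128, 0.02], [0, 0, 0]],
    [0, [0.12, -0.16, 0.04], [0, 0, 0]],
  ],
)

```text
time: 2.6
tool_pos: [0.4534, 0.22, 0.1833]
ee_rot: [3.141, 0.0, 0.27]
wrist_force: [-0.2, 0.6, -0.2]
width: 0.0003
finger_force: 0.0
```

```bash
cat >> h.py <<'E'
def wplane(c,uv,z): # fisheye pixel -> plane z
    K=c['intrinsics'];R=Rn.from_euler('xyz',c['rotation']).as_matrix()
    v=np.array([uv[0]-K[0,2],uv[1]-K[1,2]]);r=np.hypot(*v);th=r/K[0,0]
    d=R@np.array([np.sin(th)*v[0]/r,-np.sin(th)*v[1]/r,-np.cos(th)]);p=c['position']
    return p+d*(z-p[2])/d[2]
E
python3 - <<'E'
from h import *
import pickle
for nm,t,s,z in (("bell",(199.4,222.1),(277.3,152.7),.062),("rasp",(278.8,144.8),(268.8,227.9),.098),("tinr",(360.3,223),(118.5,239.1),.05)):
    print(nm,onplane("top",t,z),onplane("scene",s,z))
c=imaging.get_calibration("wrist");im=imaging.snapshot("wrist");pickle.dump(c,open("w1.pkl","wb"))
print(c); print(robot.get_obs()['joint_positions'])
cv2.imwrite("pics/w1.png",cv2.resize(im[:,:,::-1],(768,576),interpolation=cv2.INTER_CUBIC))
E
```

```text
bell [0.451  0.2199 0.062 ] [0.4482 0.2257 0.062 ]
rasp [0.6671 0.008  0.098 ] [0.6713 0.0083 0.098 ]
tinr [ 0.4624 -0.2262  0.05  ] [ 0.463  -0.2242  0.05  ]
{'intrinsics': array([[297.3186,   0.    , 254.5391],
       [  0.    , 297.3186, 194.1304],
       [  0.    ,   0.    ,   1.    ]]), 'position': array([0.5225, 0.2391, 0.3438]), 'rotation': array([-0.2517,  0.0012, -1.3006])}
[0.3435 0.002  1.548  0.0034 1.5964 1.6414]
```

View pics/w1.png

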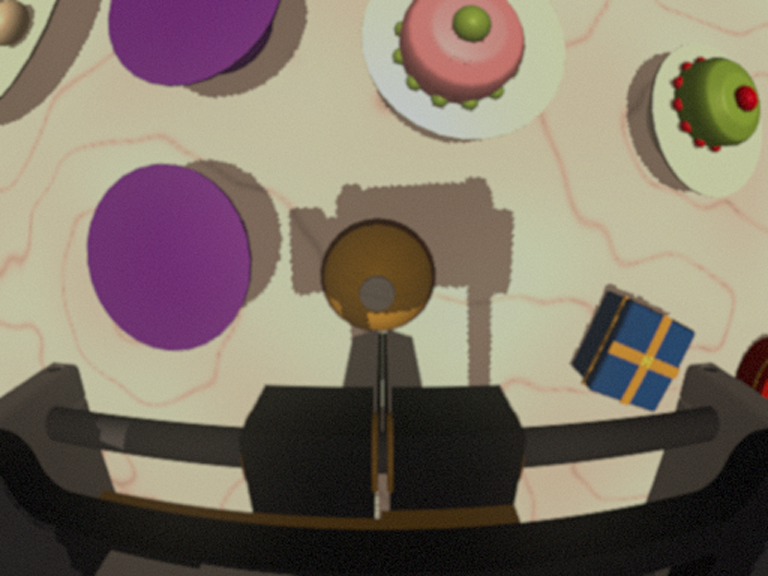

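The wrist view (scaled 1.5×) shows the bell button at (377,293) and the raspberry at (746,98). The closed fingertips are near (382,335), aimed at the bell.

Run:
```python
from h import *
import pickle
c=pickle.load(open("w1.pkl","rb"))
b=wplane(c,(377/1.5,293/1.5),.062);print("bell",b)
print("rasp",wplane(c,(746/1.5,98/1.5),.098))
p,R=tool();print(p,R.inv().apply(np.array([b[0],b[1],.075+.019])-p))
```

```text
bell [0.4506 0.2228 0.062 ]
rasp [0.665  0.0133 0.098 ]
[0.4524 0.2231 0.1795] [-0.0014  0.0001  0.0855]
```

Call:
drive_tool(
  series=[
    [0, [-0.001, 0.001, 0.03], [0, 0, 0]],
    [0, [-0.001, 0.001, 0.06], [0, 0, 0]],
    [0, [-0.001, 0.001, 0.08], [0, 0, 0]],
    [0, [-0.001, 0.001, 0.09], [0, 0, 0]],
    [0, [-0.001, 0.001, 0.09], [0, 0, 0]],
  ],
)

```text
time: 3.28
tool_pos: [0.4519, 0.2172, 0.0936]
ee_rot: [3.141, 0.002, 0.27]
wrist_force: [0.3, 0.4, -0.4]
width: 0.0002
finger_force: 0.0
```

Call:
drive_tool(
  series=[
    [0, [0, 0, 0.003], [0, 0, 0]],
    [0, [0, 0, 0.006], [0, 0, 0]],
    [0, [0, 0, 0.009], [0, 0, 0]],
    [0, [0, 0, 0.009], [0, 0, 0]],
    [0, [0, 0, 0.009], [0, 0, 0]],
  ],
)

```text
time: 3.9
tool_pos: [0.4525, 0.2174, 0.0853]
ee_rot: [3.141, -0.0, 0.27]
wrist_force: [-0.6, -0.5, -0.2]
width: 0.0002
finger_force: 0.0
```

Call:
drive_tool(
  series=[
    [0, [0, -0.004, 0], [0, 0, 0]],
    [0, [0, -0.004, 0.003], [0, 0, 0]],
    [0, [0, -0.004, 0.006], [0, 0, 0]],
    [0, [0, -0.004, 0.008], [0, 0, 0]],
    [0, [0, -0.004, 0.008], [0, 0, 0]],
  ],
)

```text
time: 4.53
tool_pos: [0.4514, 0.2215, 0.0776]
ee_rot: [-3.141, -0.0, 0.27]
wrist_force: [-1.4, 0.8, 2.7]
width: 0.0008
finger_force: 1.5
```

Call:
drive_tool(
  series=[
    [0, [0, 0, 0.001], [0, 0, 0]],
    [0, [0, 0, 0.002], [0, 0, 0]],
    [0, [0, 0, 0.003], [0, 0, 0]],
    [0, [0, 0, 0.003], [0, 0, 0]],
  ],
)

```text
time: 5.03
tool_pos: [0.4515, 0.2215, 0.075]
ee_rot: [-3.141, -0.001, 0.27]
wrist_force: [-2.0, 1.3, 7.3]
width: 0.0008
finger_force: 3.3
```

Force of 7.3 N means the button is fully down. I'll press a touch more, then release and rise.

Call:
drive_tool(
  series=[
    [0, [0, 0, 0.001], [0, 0, 0]],
    [0, [0, 0, 0.001], [0, 0, 0]],
    [0, [0, 0, -0.02], [0, 0, 0]],
    [0, [0, 0, -0.05], [0, 0, 0]],
    [0, [0, 0, -0.09], [0, 0, 0]],
  ],
)

```text
time: 5.65
tool_pos: [0.4504, 0.2205, 0.163]
ee_rot: [3.14, 0.004, 0.269]
wrist_force: [-0.4, -0.0, -0.5]
width: 0.0005
finger_force: 0.0
```

Call:
drive_tool(
  series=[
    [0, [0, 0, -0.03], [0, 0, 0]],
    [0, [0, 0, -0.05], [0, 0, 0]],
    [0, [0, 0, -0.055], [0, 0, 0]],
    [0, [0, 0, -0.055], [0, 0, 0]],
  ],
)

```text
time: 6.15
tool_pos: [0.4512, 0.221, 0.2182]
ee_rot: [3.141, 0.001, 0.27]
wrist_force: [0.9, 0.2, -1.2]
width: 0.0005
finger_force: 0.0
```

Call:
drive_tool(
  series=[
    [0, [0.015, 0.026, 0], [0, 0, 0]],
    [0, [0.03, 0.052, 0], [0, 0, 0]],
    [0, [0.045, 0.078, 0], [0, 0, 0]],
    [0, [0.06, 0.105, 0], [0, 0, 0]],
    [0, [0.076, 0.131, 0], [0, 0, 0]],
  ],
)

```text
time: 6.78
tool_pos: [0.5594, 0.1143, 0.217]
ee_rot: [-3.141, 0.003, 0.27]
wrist_force: [0.4, 0.1, -0.2]
width: 0.0006
finger_force: 0.0
```

Call:
drive_tool(
  series=[
    [0, [0.02, 0.035, 0], [0, 0, 0]],
    [0, [0.04, 0.07, 0], [0, 0, 0]],
    [0, [0.06, 0.105, 0], [0, 0, 0]],
    [0, [0.076, 0.131, 0], [0, 0, 0]],
    [0, [0.076, 0.131, 0], [0, 0, 0]],
  ],
)

```text
time: 7.4
tool_pos: [0.6678, 0.0076, 0.2158]
ee_rot: [-3.14, 0.005, 0.267]
wrist_force: [-0.3, -0.2, 0.3]
width: 0.0008
finger_force: 0.0
```

Run:
```python
from h import *
import pickle
c=imaging.get_calibration("wrist");im=imaging.snapshot("wrist");pickle.dump(c,open("w2.pkl","wb"))
print(c['position'],c['rotation'],tool()[0])
cv2.imwrite("pics/w2.png",cv2.resize(im[:,:,::-1],(768,576),interpolation=cv2.INTER_CUBIC))
```

```text
[0.7377 0.0264 0.3759] [-0.2562  0.0026 -1.3035] [0.6671 0.0088 0.2166]
```

View pics/w2.png

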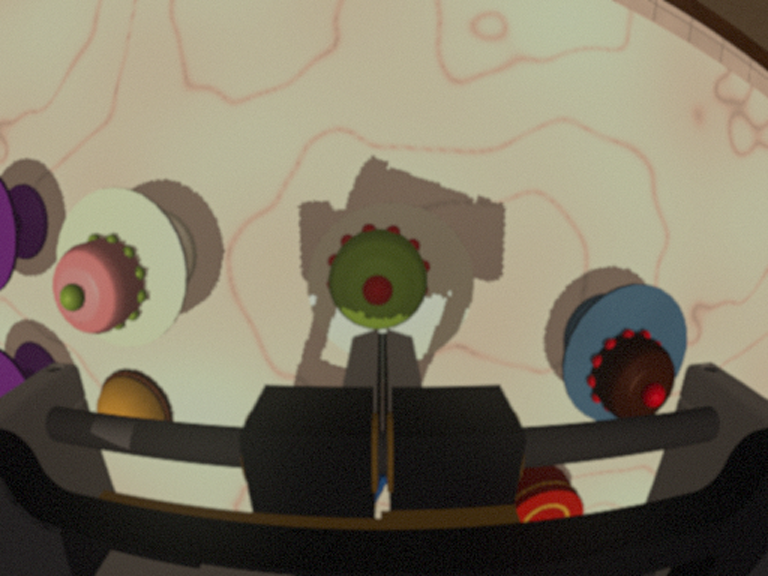

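The raspberry is at (377,290) in the 1.5× wrist picture, straight ahead of the fingertips.

Run:
```python
from h import *
import pickle
c=pickle.load(open("w2.pkl","rb"))
b=wplane(c,(377/1.5,290/1.5),.100);print(b)
p,R=tool();print(p,R.inv().apply(np.array([b[0],b[1],.149])-p))
```

```text
[0.6677 0.0112 0.1   ]
[0.6671 0.0088 0.2166] [ 0.0015 -0.002   0.0676]
```

Within 3 mm of it. I'll lower to TCP z ≈ 0.149 and dwell there for over 2 s.

Call:
drive_tool(
  series=[
    [0, [0.001, -0.002, 0.02], [0, 0, 0]],
    [0, [0.001, -0.002, 0.04], [0, 0, 0]],
    [0, [0.001, -0.002, 0.055], [0, 0, 0]],
    [0, [0.001, -0.002, 0.065], [0, 0, 0]],
    [0, [0.001, -0.002, 0.067], [0, 0, 0]],
  ],
)

```text
time: 8.07
tool_pos: [0.6676, 0.0118, 0.1515]
ee_rot: [-3.141, 0.001, 0.27]
wrist_force: [1.2, 0.1, -0.1]
width: 0.0004
finger_force: 0.0
```

Call:
drive_tool(
  series=[
    [0, [0, 0, 0], [0, 0, 0]],
    [0, [0, 0, 0], [0, 0, 0]],
    [0, [0, 0, 0], [0, 0, 0]],
    [0, [0, 0, 0], [0, 0, 0]],
    [0, [0, 0, 0], [0, 0, 0]],
  ],
)

```text
time: 8.7
tool_pos: [0.6681, 0.0114, 0.1523]
ee_rot: [3.141, -0.0, 0.27]
wrist_force: [0.2, 0.1, -0.5]
width: 0.0004
finger_force: 0.0
```

Run:
```python
from h import *
im=imaging.snapshot("scene");print(tool()[0])
cv2.imwrite("pics/s2.png",cv2.resize(im[90:290,60:380,::-1],(768,480),interpolation=cv2.INTER_CUBIC))
```

```text
[0.6681 0.0114 0.1523]
```

View pics/s2.png

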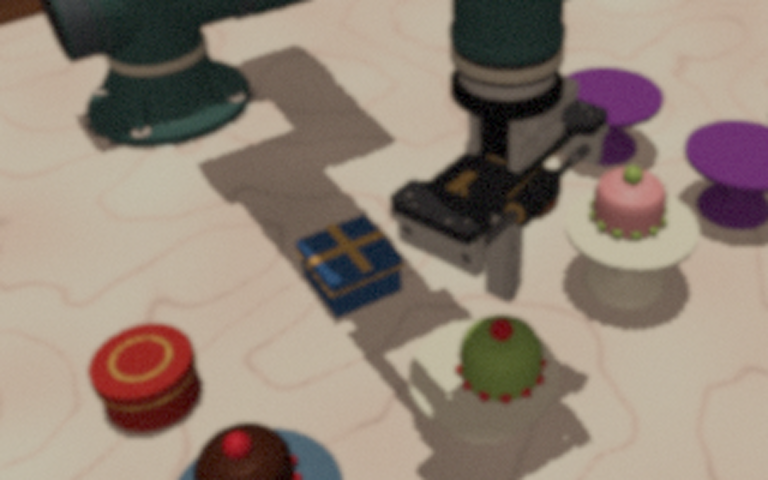

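Call:
drive_tool(
  series=[
    [0, [0, 0, 0], [0, 0, 0]],
    [0, [0, 0, 0], [0, 0, 0]],
    [0, [0, 0, 0], [0, 0, 0]],
    [0, [0, 0, 0], [0, 0, 0]],
    [0, [0, 0, 0], [0, 0, 0]],
  ],
)

```text
time: 9.38
tool_pos: [0.6681, 0.0115, 0.1523]
ee_rot: [3.141, 0.0, 0.27]
wrist_force: [-0.4, -0.7, 0.0]
width: 0.0008
finger_force: 0.0
```

Call:
drive_tool(
  series=[
    [0, [0, 0, 0], [0, 0, 0]],
    [0, [0, 0, 0], [0, 0, 0]],
    [0, [0, 0, 0], [0, 0, 0]],
    [0, [0, 0, 0], [0, 0, 0]],
    [0, [0, 0, 0], [0, 0, 0]],
  ],
)

```text
time: 10.0
tool_pos: [0.6681, 0.0115, 0.1522]
ee_rot: [3.142, 0.0, 0.27]
wrist_force: [-0.2, -0.2, 0.3]
width: 0.0004
finger_force: 0.0
```

Call:
drive_tool(
  series=[
    [0, [0, 0, 0], [0, 0, 0]],
    [0, [0, 0, 0], [0, 0, 0]],
    [0, [0, 0, 0], [0, 0, 0]],
    [0, [0, 0, 0], [0, 0, 0]],
    [0, [0, 0, 0], [0, 0, 0]],
  ],
)

```text
time: 10.62
tool_pos: [0.6681, 0.0115, 0.1523]
ee_rot: [3.141, -0.0, 0.27]
wrist_force: [-0.3, 0.7, -0.7]
width: 0.0004
finger_force: 0.0
```

The fingertips hover about 2.8 cm over the raspberry, and the 2.5 s dwell is done. Now I'll rise and travel to the red tin.

Call:
drive_tool(
  series=[
    [0, [0, 0, -0.02], [0, 0, 0]],
    [0, [0, 0, -0.045], [0, 0, 0]],
    [0, [0, 0, -0.065], [0, 0, 0]],
    [0, [-0.02, 0.012, -0.067], [0, 0, 0]],
    [0, [-0.044, 0.03, -0.067], [0, 0, 0]],
  ],
)

```text
time: 11.25
tool_pos: [0.6341, -0.0292, 0.2219]
ee_rot: [3.14, -0.003, 0.271]
wrist_force: [-0.1, -0.3, -0.3]
width: 0.0003
finger_force: 0.0
```

Call:
drive_tool(
  series=[
    [0, [-0.03, 0.02, 0], [0, 0, 0]],
    [0, [-0.06, 0.04, 0], [0, 0, 0]],
    [0, [-0.09, 0.06, 0], [0, 0, 0]],
    [0, [-0.12, 0.08, 0], [0, 0, 0]],
    [0, [-0.15, 0.1, 0], [0, 0, 0]],
  ],
)

```text
time: 11.88
tool_pos: [0.5154, -0.1665, 0.2214]
ee_rot: [3.14, -0.002, 0.27]
wrist_force: [0.7, -0.2, -0.3]
width: 0.0004
finger_force: 0.0
```

Call:
drive_tool(
  series=[
    [0, [-0.025, 0.016, 0], [0, 0, 0]],
    [0, [-0.05, 0.032, 0], [0, 0, 0]],
    [0, [-0.067, 0.043, 0], [0, 0, 0]],
    [0, [-0.067, 0.043, 0.02], [0, 0, 0]],
    [0, [-0.067, 0.043, 0.02], [0, 0, 0]],
  ],
)

```text
time: 12.5
tool_pos: [0.4621, -0.2248, 0.1994]
ee_rot: [-3.141, 0.001, 0.269]
wrist_force: [-0.6, 0.4, -0.3]
width: 0.0004
finger_force: 0.0
```

Run:
```python
from h import *
import pickle
c=imaging.get_calibration("wrist");im=imaging.snapshot("wrist");pickle.dump(c,open("w3.pkl","wb"))
print(tool()[0])
cv2.imwrite("pics/w3.png",cv2.resize(im[:,:,::-1],(768,576),interpolation=cv2.INTER_CUBIC))
```

```text
[ 0.4626 -0.2249  0.2002]
```

View pics/w3.png

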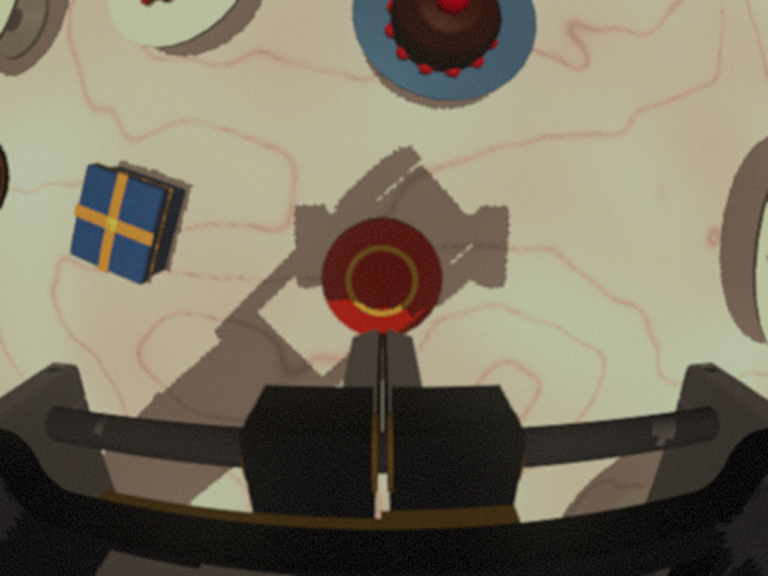

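The gold ring on the red tin is centred at about (382,280) in the 1.5× picture, and the chocolate cake is well clear.

Run:
```python
from h import *
import pickle
c=pickle.load(open("w3.pkl","rb"))
b=wplane(c,(382/1.5,280/1.5),.05);print(b)
p,R=tool();print(p,R.inv().apply(np.array([b[0],b[1],.095])-p))
```

```text
[ 0.4621 -0.2244  0.05  ]
[ 0.4626 -0.2249  0.2002] [-0.0004 -0.0006  0.1052]
```

Call:
drive_tool(
  series=[
    [0, [0, 0, 0.03], [0, 0, 0]],
    [0, [0, 0, 0.06], [0, 0, 0]],
    [0, [0, 0, 0.085], [0, 0, 0]],
    [0, [0, 0, 0.1], [0, 0, 0]],
    [0, [0, 0, 0.104], [0, 0, 0]],
  ],
)

```text
time: 13.18
tool_pos: [0.4628, -0.2247, 0.0953]
ee_rot: [-3.141, 0.0, 0.27]
wrist_force: [0.6, -0.0, -0.4]
width: 0.0007
finger_force: 0.0
```

Call:
drive_tool(
  series=[
    [0, [0, 0, 0], [0, 0, 0]],
    [0, [0, 0, 0], [0, 0, 0]],
    [0, [0, 0, 0], [0, 0, 0]],
    [0, [0, 0, 0], [0, 0, 0]],
    [0, [0, 0, 0], [0, 0, 0]],
  ],
)

```text
time: 13.8
tool_pos: [0.4627, -0.2249, 0.0954]
ee_rot: [3.141, -0.0, 0.27]
wrist_force: [-0.6, -0.1, 0.0]
width: 0.0003
finger_force: 0.0
```

Call:
drive_tool(
  series=[
    [0, [0, 0, 0], [0, 0, 0]],
    [0, [0, 0, 0], [0, 0, 0]],
    [0, [0, 0, 0], [0, 0, 0]],
    [0, [0, 0, 0], [0, 0, 0]],
    [0, [0, 0, 0], [0, 0, 0]],
  ],
)

```text
time: 14.42
tool_pos: [0.4626, -0.2248, 0.0953]
ee_rot: [3.142, 0.0, 0.27]
wrist_force: [0.1, -0.1, -0.4]
width: 0.0008
finger_force: 0.0
```

Call:
drive_tool(
  series=[
    [0, [0, 0, 0], [0, 0, 0]],
    [0, [0, 0, 0], [0, 0, 0]],
    [0, [0, 0, 0], [0, 0, 0]],
    [0, [0, 0, 0], [0, 0, 0]],
    [0, [0, 0, 0], [0, 0, 0]],
  ],
)

```text
time: 15.05
tool_pos: [0.4626, -0.2249, 0.0953]
ee_rot: [3.141, 0.0, 0.27]
wrist_force: [0.6, -0.9, -0.4]
width: 0.0005
finger_force: 0.0
```

Call:
drive_tool(
  series=[
    [0, [0, 0, 0], [0, 0, 0]],
    [0, [0, 0, 0], [0, 0, 0]],
    [0, [0, 0, 0], [0, 0, 0]],
    [0, [0, 0, 0], [0, 0, 0]],
    [0, [0, 0, 0], [0, 0, 0]],
  ],
)

```text
time: 15.68
tool_pos: [0.4627, -0.2248, 0.0953]
ee_rot: [3.141, -0.0, 0.27]
wrist_force: [-0.5, -0.5, -0.1]
width: 0.0007
finger_force: 0.0
```

```bash
python3 -c "
from bench import robot
print(robot.close_job())"
```

```text
the job is handed in; nothing more can be done
None
```

I rang the bell (about 7 N, then released), pointed at the green cake's raspberry for about 2.5 s, and handed the job in at 15.7 s still pointing at the round red tin, fingertips about 2.6 cm above its lid; no contact showed except at the bell, and the verdict was not reported back.

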